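Load the last vial under a counterweighted hold-down cover

TASK

Load the vial that stands on the bench into the empty well of the vial block. First lift the block's counterweighted cover by its handle bar over its balance point and guide it gently all the way back until it rests open by itself on its stop: never let it swing or bang, and do not force it against the stop. Then stand the vial fully home in the empty well with a gentle push at most, let go, and leave the two loaded vials, the jar and the solvent bottle where they are.

Things in the scene. Friction and masses are not known exactly. Their poses are not given: they have to be found in the camera images.
- unit: Grey vial heating block, fixed to the bench. Origin: at bench height, under the centre of the aluminium block; x points from the handle side to the hinge side, y along the row of wells, z up. Grey base plate 10 mm thick, x -90 to 150, y +-130 mm. Hinge cheeks at x = 85, y = +-118 mm, 130 mm high. Black control box 38 mm high at x -81 to -51, y +-50 mm.
- block_top (a point): Centre of the top face of the aluminium block, 65 mm above the bench. The block is 60 (unit x) by 160 mm (unit y), with three wells of 25 mm diameter at unit x = 0, y = -50, 0 and +50 mm. Seated vials stand about 28 mm out of it. The shut cover hangs over it, so the wells can be reached only with the cover open.
- cover: Counterweighted hold-down cover. Origin on the hinge line, midway, at unit x = 85, y = 0, z = 115 mm. Axes as the unit's when shut (level); opening turns it about its +y axis: the handle goes up, over and back past the hinge. Two rails (8 mm wide, 16 high, y = +-98 mm) run from hinge to handle bar; a white plate (x -111 to -55 mm) lies between them. Its z axis tilts as it opens.
- handle (a point): Centre of the cover's handle bar: a plain steel round bar of 12 mm diameter along the cover's y axis, 188 mm free length between the rails, 170 mm from the hinge line (cover x = -170 mm). 53 mm are free between the bar and the white plate. The bar can turn between the fingers that pinch it.
- weight: Steel counterweight of the cover, clamped on its stub: a drum 48 mm in diameter, 70 mm long. Origin: the drum's centre, 60 to 72 mm above the hinge line when shut. Its mass and setting vary: the cover balances somewhere between 30 and 50 degrees of opening, falls shut before and open after, freely and fast if let go. Moving it slowly takes under 5 N at the handle.
- post: Small grey column (22 x 60 mm, 26 high) on the unit behind the hinge, at unit x = 149 mm. It carries the rubber-topped stop screw on which the counterweight comes to lie. The screw's height is set differently each time: the cover rests at an opening anywhere between 90 and 120 degrees, to be found by feel. The stop is stiff. Origin: underside centre, 10 mm above the bench.
- pad: Thin black rubber disc (21 mm diameter, 2 mm thick, fixed) on the floor of the empty well, 45 mm below the block's top face. Origin: centre of its underside, on the well's axis. It marks which of the three wells is the empty one; a vial fully home stands on the pad, 2 mm above this origin.
- vial: The glass vial to load, standing upright on the bench: 22.5 mm diameter, 75 mm tall, 30 g, with an 11 mm high aluminium crimp cap of the same diameter. Origin: centre of its foot; z axis up along it.
- vial_b: An equal vial already loaded in another well; leave it. Origin: centre of its foot.
- vial_c: An equal vial already loaded in the remaining well; leave it. Origin: centre of its foot.
- jar: Glass jar with white cap, 60 mm diameter, 70 mm high, standing on the bench; leave it. Origin: centre of its foot.
- solvent: Amber solvent bottle with blue cap, 76 mm diameter, 160 mm high, standing on the bench; leave it. Origin: centre of its foot.
Things that resemble listed ones, but are neither listed nor needed, are in the scene too. Leave any yellow look-alike of the vial alone.

How it is judged:
By the outcome, as a careful person would: the job done as asked, in the order asked, and still so for the second after the job is handed in, with the robot touching nothing.
It also fails if it takes over 72 s, if anything falls off the work surface, if the arm or the gripper's body presses on something with over 40 N, if the wrist force passes 120 N, or if a joint passes its speed limit or range.

ROBOT

A 6-joint arm with a two-finger parallel gripper is mounted at the origin on the work surface. World frame = base frame: x ahead of the robot, y to its left, z up, the work surface at z = 0. Lengths are in m, angles in rad, forces in N, time in s.
With the tool pointing down it reaches from about 0.35 to 0.975 m from the base axis. Payload 4.9 kg.
Tool frame: the origin (TCP) lies on the front face of the gripper's body, between the roots of the fingers; the fingertips stand ctrl.tip_extent ahead of it and the grasp point (between the pads) lies 54 mm ahead of it (ctrl.tip_extent is the distance from the TCP to the fingertips, in m); z points along the fingers, y is the line along which they close (so a half turn about z gives the same grasp; the last joint's range is limited). The gripper opens to 85 mm and grips with 20 to 120 N. Pads are 22 mm wide; open, the fingers measure 114 mm over their backs; the gripper's body (76 mm by 85 mm) begins 54 mm behind the grasp point. The pads swing forward as they close: fully open they stand 13 mm farther back than shut.
Start: joints at [-1.283, 0.053, 1.613, -0, 1.476, -0.119], TCP at [0.247, -0.574, 0.304] pointing down, gripper open.
Joint ranges: [-3.01, 3.01], [-1.01, 2.22], [0.06, 2.58], [-1.02, 4.17], [0.09, 2.62], [-3.14, 3.14]. Speed limits (rad/s): [2.57, 2.57, 3.14, 3.14, 3.14, 3.14].

INTERFACE

Orientations are given as a rotation vector (axis times angle).
In Python, from station import ctrl gives the robot as it stands.
- The arm moves only by the tool apply_moves, never from a script. Its argument "rows" is one flat list of numbers, 6 for each row, row after row: the shift along the tool's x, y, z normalised to -1 to 1, where 1 is 0.6 m, then the turn, a rotation vector about the tool's x, y, z normalised to -1 to 1, where 1 is 90 degrees. A call has 1 to 20 rows; each row is the pose to reach, as a shift and turn from the pose commanded when the call began, along the tool's axes at that moment; what a row does not reach only later rows make up. A row lasts 1/10 s, in which the tool goes at most 50 mm and 8.59 degrees, less where a joint would pass 70% of its speed; a pose out of reach is approached as far as the arm can. A call with a number of a shift or a turn outside -1 to 1 is refused whole. A call with a gripper value outside its range is refused whole. "grip" is the opening, from 0 (shut) to 1 (fully open), set as the call begins (left out, the last holds). The fingers move at their own pace and stop on an object; "grip_force" is the grip in N (left out, the last holds). Time passes only in rows, so rows that repeat a pose let the fingers close. It gives the time, the measured TCP pose, the force, the opening and the grip force at its end, in the units of the state.
- ctrl.get_obs(): the state, without advancing time (a new reading comes with each control period).
- ctrl.get_image(name): name is "side" or "top"; returns (picture, depth): 480x640x3 uint8, blue, green, red; 480x640 float32, m along the optical axis (not along the pixel's ray), 0 where there is no reading.
- ctrl.camera_model(name): a dict with "mtx" (3x3 intrinsics, pixels), "R" (3x3) and "t" (3): a world point X has camera coordinates R X + t. Camera axes: x right, y down, z forward; pixel columns grow to the right and rows downward; lengths in m; the calibration is good to about 2 mm. A picture is of the moment at which its call begins. camera_model takes no time and is no camera call.
- ctrl.finish_job(): hands the job in; it is judged then, once.
The state is a dict: "t": time; "q": joint angles; "dq": joint speeds; "effort": joint torques, N m; "tool_pos": TCP position; "tool_rot": TCP orientation; "contact_force": force on the tool from outside, world axes, zero at the start; "wrist_torque": the same for the moment, N m; "opening": finger opening in m; "grip_force": force on a finger pad.
Only numpy, scipy, OpenCV 4.12 (cv2) and the standard library are available. Lean on these libraries where they do the work, as an engineer would, in place of code of your own. Each camera call takes 0.05 s, during which the arm holds its last target. There are 200 camera calls.

## Working session

There is one attempt and no reset: what is moved stays moved. The work goes in short steps, Python scripts to look and compute and a tool call to move; the robot and the scene stay as the last step left them, time stands still between calls to the robot, and variables do not carry over. Pictures are saved under pics/ and viewed, at most 13 in all, crops included, and the job is handed in when it is done.

Besides the shell and the picture viewer there is one more tool, called after "Emit:" as name(argument=value, ...) on one line, values as JSON. apply_moves: Moves the arm, as the interface text tells. Its arguments: {"type":"object","properties":{"rows":{"type":"array","items":{"type":"number"}},"grip":{"type":"number"},"grip_force":{"type":"number"}},"required":["rows"]}

```bash
mkdir -p pics; ls; python3 - <<'E'
from station import ctrl
import cv2,numpy as np
print(ctrl.get_obs(),ctrl.tip_extent)
for n in("side","top"):
    p,d=ctrl.get_image(n); cv2.imwrite(f"pics/{n}0.png",p); np.savez(f"{n}0.npz",p=p,d=d)
    m=ctrl.camera_model(n); print(n,m)
E
```

```text
pics
{'t': 0.0, 'q': array([-1.28294972e+00,  5.33732440e-02,  1.61429270e+00, -7.63618626e-06,
        1.47599570e+00, -1.19003204e-01]), 'dq': array([-0.00127031,  0.00137357, -0.00032903, -0.00125215,  0.00203267,
       -0.00016539]), 'effort': array([ 1.71694533e-03, -3.93677688e+01, -3.70179713e+01, -2.54153622e-05,
        7.07662912e-03,  1.46338536e-06]), 'tool_pos': array([ 0.24718591, -0.57352748,  0.30265348]), 'tool_rot': array([-3.07479557e+00, -6.34264359e-01,  2.85750878e-04]), 'contact_force': array([0.52299722, 0.09878849, 0.72936205]), 'wrist_torque': array([-0.00468838, -0.02589559, -0.00577822]), 'grip_force': 0.0, 'opening': 0.08533793823547534} 0.0726
side {'mtx': array([[499.36040665,   0.        , 323.8787859 ],
       [  0.        , 499.36040665, 236.84315335],
       [  0.        ,   0.        ,   1.        ]]), 'R': array([[ 0.98853753, -0.15050052,  0.01196432],
       [-0.06404187, -0.48977052, -0.8694961 ],
       [ 0.13671939,  0.85876331, -0.49379488]]), 't': array([-0.56464754,  0.16092705,  0.83604702])}
top {'mtx': array([[459.82711914,   0.        , 321.73333105],
       [  0.        , 459.82711914, 232.9997038 ],
       [  0.        ,   0.        ,   1.        ]]), 'R': array([[ 0.00847678, -0.9999535 ,  0.00459902],
       [-0.98668075, -0.00911124, -0.16241331],
       [ 0.16244766, -0.00316102, -0.9867121 ]]), 't': array([0.06077081, 0.58585053, 0.89912947])}
```

View pics/side0.png

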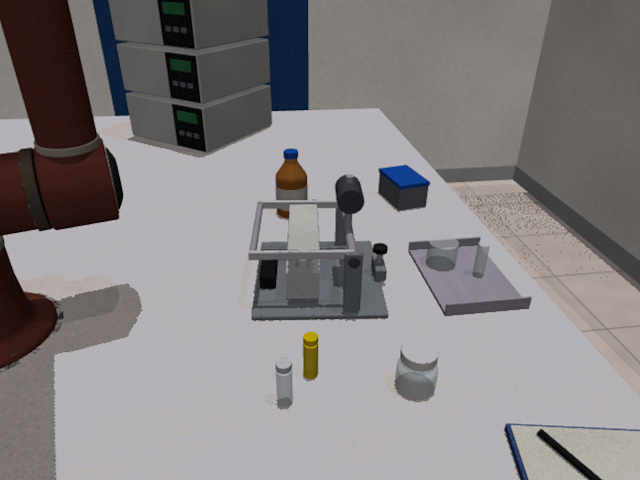

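View pics/top0.png

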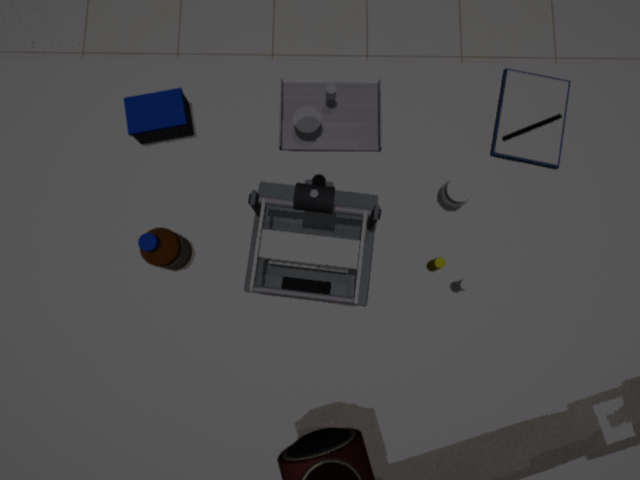

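The top view shows the unit at about (312,245), with its x axis pointing away from the robot and slightly rotated. The clear vial is at (461,286), the yellow look-alike at (437,264), the jar at (456,193) and the solvent bottle at (165,248). In the side view the vial is at (285,382).

```bash
cat > h.py <<'E'
import numpy as np,cv2
from station import ctrl
from scipy.spatial.transform import Rotation as Ro
def ray(n,u,v):
    m=ctrl.camera_model(n); R,t=m["R"],m["t"]
    d=R.T@np.linalg.inv(m["mtx"])@np.array([u,v,1.]); return -R.T@t,d
def onz(n,u,v,z):
    c,d=ray(n,u,v); return c+d*(z-c[2])/d[2]
def cloud(n,d):
    m=ctrl.camera_model(n); v,u=np.mgrid[:480,:640]
    P=np.stack([u,v,np.ones_like(u)],-1)@np.linalg.inv(m["mtx"]).T*d[...,None]
    return (P-m["t"])@m["R"]
def proj(n,X):
    m=ctrl.camera_model(n); c=m["mtx"]@(m["R"]@np.asarray(X)+m["t"]); return c[:2]/c[2]
def cross(a,b):
    (c,d),(e,f)=ray(*a),ray(*b); s=np.linalg.lstsq(np.stack([d,-f],1),e-c,rcond=None)[0]
    p,q=c+d*s[0],e+f*s[1]; return (p+q)/2,np.linalg.norm(p-q)
E
python3 - <<'E'
from h import *
T=np.load("top0.npz");S=np.load("side0.npz")
C=cloud("top",T["d"]);Z=C[...,2];ok=T["d"]>0
print("bench z",np.median(Z[330:400,100:250]),np.std(Z[330:400,100:250]))
# base plate: darker than bench / rect
roi=np.zeros((480,640),np.uint8);roi[170:320,235:395]=1
g=cv2.cvtColor(T["p"],cv2.COLOR_BGR2GRAY)
print("bench grey",np.median(g[330:400,100:250]),"plate",g[200,262:270],g[298,250:258])
m=((Z>0.006)&ok&(roi>0)).astype(np.uint8)
ml=((abs(Z-0.01)<0.004)&ok&(roi>0)).astype(np.uint8)
for nm,k in(("all",m),("plate",ml)):
    P=C[k>0][:,:2].astype(np.float32); r=cv2.minAreaRect(P); print(nm,len(P),r)
b=((abs(Z-0.115)<0.012)&ok&(roi>0)).astype(np.uint8)
P=C[b>0]; r=cv2.minAreaRect(P[:,:2].astype(np.float32)); print("cover",len(P),r,cv2.boxPoints(r))
o=np.zeros((480,640,3),np.uint8); o[...,0]=m*255;o[...,1]=ml*255;o[...,2]=b*255
a=cv2.resize(T["p"][160:320,235:395],(400,400))*2; c=cv2.resize(o[160:320,235:395],(400,400),interpolation=0)
cv2.imwrite("pics/a.png",np.hstack([a,c]))
# vial
x=(Z>0.05)&(Z<0.09)&ok; x[:, :445]=0;x[:270]=0;x[305:]=0;x[:,485:]=0
P=C[x]; print("vial",len(P),P.mean(0) if len(P) else 0,P[:,2].max() if len(P) else 0)
for n,D,(u0,v0,u1,v1) in(("top",T,(445,270,485,305)),("side",S,(265,345,305,415))):
    p=D["p"][v0:v1,u0:u1]; cv2.imwrite(f"pics/v{n}.png",cv2.resize(p,None,fx=8,fy=8,interpolation=0))
v=cv2.imread("pics/vtop.png");w=cv2.imread("pics/vside.png");k=np.zeros((560,640,3),np.uint8);k[:280,:320]=v*2.0 if 0 else np.clip(v.astype(int)*2,0,255);k[:560,320:]=w;cv2.imwrite("pics/b.png",k)
E
```

```text
bench z 0.00025845870166101145 0.05974771711539349
bench grey 86.0 plate [80 86 86 77 74 72 72 73] [87 87 87 87 88 87 88 88]
all 13930 ((0.5854383707046509, 0.08068566024303436), (0.32243597507476807, 0.2861984670162201), 87.95936584472656)
plate 6025 ((0.5854383707046509, 0.08068566024303436), (0.32243597507476807, 0.2861984670162201), 87.95936584472656)
cover 5099 ((0.545852780342102, 0.09076765924692154), (0.253680557012558, 0.18792831897735596), 83.47370147705078) [[ 0.43808097 -0.02457078]
 [ 0.62479144 -0.04593056]
 [ 0.6536246   0.2061061 ]
 [ 0.46691412  0.22746588]]
vial 141 [ 0.48161967 -0.21367327  0.07133328] 0.07995396863906015
```

View pics/a.png

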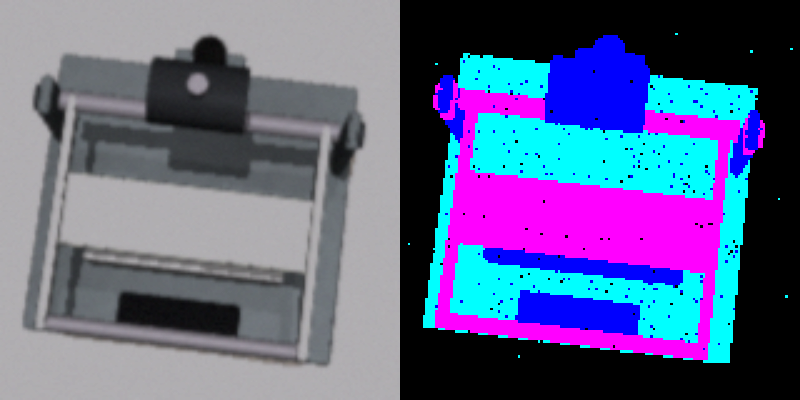

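View pics/b.png

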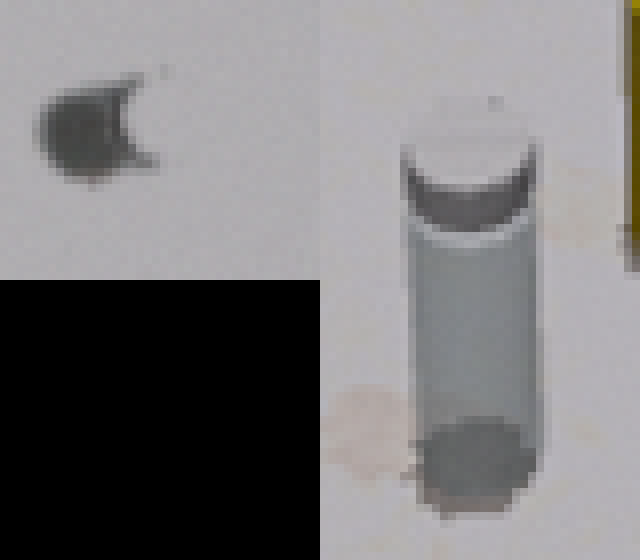

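```bash
python3 - <<'E'
from h import *
T=np.load("top0.npz");S=np.load("side0.npz")
C=cloud("top",T["d"]);Z=C[...,2]
def sel(z0,z1,u0,v0,u1,v1):
    m=np.zeros(Z.shape,np.uint8);m[v0:v1,u0:u1]=((Z>z0)&(Z<z1))[v0:v1,u0:u1];return m
m=sel(.005,.02,235,170,395,320);m=cv2.medianBlur(m,3)
r=cv2.minAreaRect(C[m>0][:,:2].astype(np.float32));print("plate",r);print(cv2.boxPoints(r))
# bar: front row of cover
b=sel(.105,.13,245,280,365,312); b=cv2.medianBlur(b,3)
P=C[b>0]
f=cv2.fitLine(P[P[:,2]>.117][:,:2].astype(np.float32),cv2.DIST_HUBER,0,.001,.001).ravel();print("bar line",f,np.degrees(np.arctan2(-f[0],f[1])),"ends",P[:,:2].min(0),P[:,:2].max(0),np.median(P[:,2]),np.percentile(P[:,2],[5,95]))
# rails and white plate
k=sel(.105,.135,235,200,395,312);k=cv2.medianBlur(k,3)
print("cover",cv2.minAreaRect(C[k>0][:,:2].astype(np.float32)))
w=sel(.10,.13,262,225,362,275);w=cv2.medianBlur(w,5);print("white",cv2.minAreaRect(C[w>0][:,:2].astype(np.float32)),np.median(C[w>0][:,2]))
v=sel(.068,.085,445,270,485,305);P=C[v>0];print("vialcap",len(P),cv2.minEnclosingCircle(P[:,:2].astype(np.float32)),np.median(P[:,2]))
print("vial top from side", onz("side",265+150/8,345+143/8,.075)); print("foot side",onz("side",284.4,402.5,0.002))
print("vial foot top",onz("top",445+85/8,270+132/8,.002))
for nm,rg,z in(("yellow",(415,245,460,280),(.06,.09)),("jar",(430,165,485,220),(.05,.09)),("solv",(130,220,200,280),(.1,.18)),("weight",(285,170,345,220),(.15,.25))):
    v=sel(*z,*rg);P=C[v>0];print(nm,len(P),cv2.minEnclosingCircle(P[:,:2].astype(np.float32)),P.max(0))
E
```

```text
plate ((0.5647646188735962, 0.08816185593605042), (0.2607400119304657, 0.26069796085357666), 83.64674377441406)
[[ 0.4207897  -0.02698331]
 [ 0.6798865  -0.05583166]
 [ 0.7087395   0.20330702]
 [ 0.44964272  0.23215537]]
bar line [0.09274838 0.9956896  0.4604806  0.10907947] -5.321739 ends [ 0.43147083 -0.00412243] [0.48487707 0.20467167] 0.12067210866043102 [0.11654225 0.1241511 ]
cover ((0.5378612875938416, 0.0903184562921524), (0.2536865174770355, 0.20757025480270386), 84.37800598144531)
white ((0.506965696811676, 0.08373941481113434), (0.19452281296253204, 0.1507594734430313), 89.5625228881836) 0.11759946031545163
vialcap 108 ((0.48178377747535706, -0.21595627069473267), 0.010879524052143097) 0.07559423142361096
vial top from side [ 0.48207117 -0.21719735  0.075     ]
foot side [ 0.4807453  -0.22000112  0.002     ]
vial foot top [ 0.48037916 -0.21931486  0.002     ]
yellow 117 ((0.5254637598991394, -0.16751912236213684), 0.011187074705958366) [ 0.53485961 -0.15645106  0.07879139]
jar 567 ((0.6756421327590942, -0.2129870057106018), 0.027066530659794807) [ 0.70168837 -0.18658726  0.07553524]
solv 1147 ((0.5492790937423706, 0.3806156814098358), 0.037392083555459976) [0.58526244 0.41485946 0.16439713]
weight 1074 ((0.6268762350082397, 0.08158189058303833), 0.0408850833773613) [0.65303221 0.11815846 0.21968965]
```

```bash
python3 - <<'E'
from h import *
T=np.load("top0.npz")
C=cloud("top",T["d"]);Z=C[...,2]
Zm=cv2.medianBlur(Z.astype(np.float32),3)
def fit(P): 
    f=cv2.fitLine(np.array(P,np.float32),cv2.DIST_HUBER,0,.0005,.001).ravel();return f
g=cv2.cvtColor(T["p"],cv2.COLOR_BGR2GRAY)
m=((Zm>.005)).astype(np.uint8)
# edges cast on z=.01 : left/right per row, front per column
L=[];Rr=[];F=[];B=[]
for v in range(240,285):
    us=np.flatnonzero(m[v,225:400])+225; L.append(onz("top",us[0]-.5,v,.01)[:2]);Rr.append(onz("top",us[-1]+.5,v,.01)[:2])
for u in range(262,362):
    vs=np.flatnonzero(m[160:330,u])+160;F.append(onz("top",u,vs[-1]+.5,.01)[:2])
for u in list(range(264,285))+list(range(340,370)):
    vs=np.flatnonzero(m[160:330,u])+160;B.append(onz("top",u,vs[0]-.5,.01)[:2])
for n,P in(("L",L),("R",Rr),("F",F),("B",B)):
    f=fit(P); d=f[:2]*np.sign(f[np.argmax(abs(f[:2]))]); a=np.degrees(np.arctan2(d[1],d[0]));print(n,f[2:],"yaw",a if abs(a)<45 else a-90)
# rails: centre pixel of z>.1 per row, cast at z=.115+.008
for n,(u0,u1) in(("railL",(245,275)),("railR",(345,375))):
    P=[]
    for v in range(275,290):
        us=np.flatnonzero((Zm[v]>.1)&(np.arange(640)>=u0)&(np.arange(640)<u1));P.append(onz("top",us.mean(),v,.123)[:2]) if len(us) else 0
    f=fit(P);print(n,f)
P=[]
for u in range(268,352):
    vs=np.flatnonzero((Zm[282:312,u]>.1))+282;P.append(onz("top",u,vs.mean(),.119)[:2])
f=fit(P);print("bar",f,np.degrees(np.arctan2(-f[0],f[1])))
E
```

```text
L [0.5279067  0.22281004] yaw -6.293508
R [ 0.5302411  -0.03830281] yaw -6.3163424
F [0.45214546 0.08612964] yaw -6.4045563
B [0.68710315 0.03349875] yaw -6.3423615
railL [0.7127547  0.7014134  0.47850335 0.18947908]
railR [ 9.9213618e-01 -1.2516296e-01  4.8108947e-01 -4.8011687e-04]
bar [0.11032081 0.993896   0.45719084 0.08799839] -6.333809
```

```bash
cat >> h.py <<'E'
YAW=np.radians(-6.34); X=np.array([np.cos(YAW),np.sin(YAW),0]);Y=np.array([-X[1],X[0],0]);O=np.array([.54285,.09071,0])
RT=np.stack([Y,X,[0,0,-1]],1)
def U(p): p=np.asarray(p)-O; return np.stack([p@X,p@Y,p[...,2]],-1)
def W(x,y,z): return O+x*X+y*Y+[0,0,z]
def row(tgt,pos,rot,Rt=RT):
    R=Ro.from_rotvec(rot).as_matrix(); return np.round(np.r_[R.T@(tgt-pos)/.6, Ro.from_matrix(R.T@Rt).as_rotvec()/(np.pi/2)],4)
E
python3 - <<'E'
from h import *
T=np.load("top0.npz");C=cloud("top",T["d"]);K=U(C)
print("handle",W(-.085,0,.115))
print(row(W(-.085,0,.25),[.247,-.574,.304],[-3.0748,-.63426,.000286]))
m=(abs(K[...,0]-.149)<.03)&(abs(K[...,1])<.02)&(K[...,2]>.03)
m[:, :290]=0; 
v,u=np.nonzero((T["p"].max(2)<60)&(np.arange(480)[:,None]<184)&(np.arange(480)[:,None]>170)&(abs(np.arange(640)-319)<12))
P=K[v,u];P=P[(P[:,2]>.02)&(P[:,2]<.12)];print("stop",len(P),np.percentile(P,[5,50,95],axis=0))
w=(abs(K[...,1])<.034)&(abs(K[...,0]-.085)<.03)&(K[...,2]>.15)
Q=K[w]
for a in np.arange(.055,.12,.006):
    s=Q[abs(Q[:,0]-a)<.003]
    if len(s):print(round(a,3),len(s),np.median(s[:,2]))
D=np.load("side0.npz");p,z=D["p"],cloud("side",D["d"]);q=U(z)[240:285:4,380].round(3);print(q)
E
```

```text
handle [0.45836985 0.1000964  0.115     ]
[ 7.681e-01 -8.922e-01  9.200e-02 -1.100e-03 -8.000e-04 -6.705e-01]
stop 139 [[ 0.14300806 -0.01577636  0.03545791]
 [ 0.15224469  0.00093829  0.07108304]
 [ 0.1604512   0.01964866  0.0742703 ]]
0.061 117 0.18871113836361836
0.067 169 0.1977477609950102
0.073 147 0.2031833733111395
0.079 155 0.2061256446851578
0.085 133 0.20696631700439486
0.091 111 0.20572964519718717
0.097 110 0.2036041359425218
0.103 83 0.1991207601832021
0.109 21 0.1926635508682421
[[ 0.173  0.144  0.002]
 [ 0.15   0.007  0.072]
 [ 0.147 -0.009  0.073]
 [ 0.147 -0.014  0.067]
 [ 0.149 -0.005  0.053]
 [ 0.15  -0.002  0.042]
 [ 0.15  -0.01   0.038]
 [ 0.147 -0.025  0.038]
 [ 0.147 -0.031  0.033]
 [ 0.148 -0.028  0.022]
 [ 0.148 -0.03   0.014]
 [ 0.148 -0.035  0.008]]
```

Emit:
apply_moves(rows=[0.768,-0.892,0.092,-0.001,-0.001,-0.67,0.768,-0.892,0.092,-0.001,-0.001,-0.67,0.768,-0.892,0.092,-0.001,-0.001,-0.67,0.768,-0.892,0.092,-0.001,-0.001,-0.67,0.768,-0.892,0.092,-0.001,-0.001,-0.67,0.768,-0.892,0.092,-0.001,-0.001,-0.67,0.768,-0.892,0.092,-0.001,-0.001,-0.67,0.768,-0.892,0.092,-0.001,-0.001,-0.67,0.768,-0.892,0.092,-0.001,-0.001,-0.67,0.768,-0.892,0.092,-0.001,-0.001,-0.67,0.768,-0.892,0.092,-0.001,-0.001,-0.67,0.768,-0.892,0.092,-0.001,-0.001,-0.67,0.768,-0.892,0.092,-0.001,-0.001,-0.67,0.768,-0.892,0.092,-0.001,-0.001,-0.67,0.768,-0.892,0.092,-0.001,-0.001,-0.67,0.768,-0.892,0.092,-0.001,-0.001,-0.67,0.768,-0.892,0.092,-0.001,-0.001,-0.67,0.768,-0.892,0.092,-0.001,-0.001,-0.67], grip=0.45, grip_force=20)

```text
t: 1.9
tool_pos: [0.4586, 0.0986, 0.2487]
tool_rot: [2.343, 2.09, -0.002]
contact_force: [-1.1, -0.2, 0.4]
opening: 0.0386
grip_force: 0.0
```

```bash
python3 - <<'E'
from h import *
o=ctrl.get_obs();print(o["t"],o["opening"],o["contact_force"],U(o["tool_pos"]),row(W(-.085,0,.169),o["tool_pos"],o["tool_rot"]))
p,d=ctrl.get_image("top");K=U(cloud("top",d));cv2.imwrite("pics/c.png",cv2.resize(p[150:330,220:400],(540,540))*1)
E
```

```text
1.9 0.038627837725383134 [-1.06923413 -0.17117932  0.36961795] [-0.08462136 -0.00150968  0.24869032] [ 0.0028 -0.0007  0.1328  0.0004  0.0015 -0.002 ]
```

View pics/c.png

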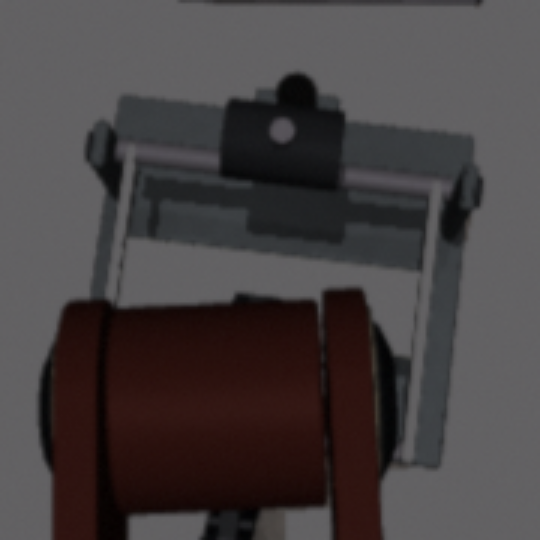

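The arm covers the bar, and the tool is placed over it as planned. Next I descend and pinch the bar.

Emit:
apply_moves(rows=[0.003,-0.001,0.05,0,0.001,-0.002,0.003,-0.001,0.1,0,0.001,-0.002,0.003,-0.001,0.133,0,0.001,-0.002,0.003,-0.001,0.133,0,0.001,-0.002,0.003,-0.001,0.133,0,0.001,-0.002])

```text
t: 2.45
tool_pos: [0.4585, 0.1008, 0.1694]
tool_rot: [2.34, 2.095, 0.0]
contact_force: [0.1, -0.1, 0.3]
opening: 0.0386
grip_force: 0.0
```

Emit:
apply_moves(rows=[0,0,0,0,0,0,0,0,0,0,0,0,0,0,0,0,0,0,0,0,0,0,0,0,0,0,0,0,0,0,0,0,0,0,0,0,0,0,0,0,0,0], grip=0, grip_force=20)

```text
t: 3.15
tool_pos: [0.4585, 0.1015, 0.1707]
tool_rot: [2.338, 2.097, -0.001]
contact_force: [-3.8, -1.6, 5.8]
opening: 0.0112
grip_force: 21.1
```

```bash
python3 - <<'E'
from h import *
o=ctrl.get_obs();print(o["t"],o["opening"],o["grip_force"],o["contact_force"],U(o["tool_pos"]))
a=0
for blk in [(0,18,20)]:
  for i in range(1,21):
    t=np.radians(18*(i/20)); print(f"0, {.17*(1-np.cos(t))/.6:.4f}, {-.17*np.sin(t)/.6:.4f}, 0,0,0",end=", ")
E
```

```text
3.15 0.0111628820733574 21.123023629188538 [-3.7835903  -1.58288925  5.77654911] [-0.08506103  0.00141576  0.17074195]
0, 0.0000, -0.0045, 0,0,0, 0, 0.0001, -0.0089, 0,0,0, 0, 0.0003, -0.0133, 0,0,0, 0, 0.0006, -0.0178, 0,0,0, 0, 0.0009, -0.0222, 0,0,0, 0, 0.0013, -0.0267, 0,0,0, 0, 0.0017, -0.0311, 0,0,0, 0, 0.0022, -0.0355, 0,0,0, 0, 0.0028, -0.0399, 0,0,0, 0, 0.0035, -0.0443, 0,0,0, 0, 0.0042, -0.0487, 0,0,0, 0, 0.0050, -0.0531, 0,0,0, 0, 0.0059, -0.0575, 0,0,0, 0, 0.0068, -0.0618, 0,0,0, 0, 0.0078, -0.0661, 0,0,0, 0, 0.0089, -0.0705, 0,0,0, 0, 0.0100, -0.0748, 0,0,0, 0, 0.0113, -0.0790, 0,0,0, 0, 0.0125, -0.0833, 0,0,0, 0, 0.0139, -0.0876, 0,0,0,
```

Emit:
apply_moves(rows=[0,0,-0.0049,0,0,0,0,0.0002,-0.0099,0,0,0,0,0.0004,-0.0148,0,0,0,0,0.0007,-0.0198,0,0,0,0,0.0011,-0.0247,0,0,0,0,0.0016,-0.0296,0,0,0,0,0.0021,-0.0345,0,0,0,0,0.0028,-0.0394,0,0,0,0,0.0035,-0.0443,0,0,0,0,0.0043,-0.0492,0,0,0])

```text
t: 4.15
tool_pos: [0.4606, 0.1013, 0.1985]
tool_rot: [2.338, 2.098, -0.001]
contact_force: [-3.8, -1.2, -0.8]
opening: 0.0113
grip_force: 20.2
```

```bash
python3 - <<'E'
from h import *
o=ctrl.get_obs();print(o["t"],o["opening"],o["grip_force"],o["contact_force"],U(o["tool_pos"]))
for a,b,n in((10,36,20),(36,62,20),(62,88,20)):
  A=np.radians(a)
  print(a,b)
  for i in range(1,n+1):
    t=np.radians(a+(b-a)*i/n); print(f"0,{.17*(np.cos(A)-np.cos(t))/.6:.4f},{-.17*(np.sin(t)-np.sin(A))/.6:.4f},0,0,0",end=", ")
E
```

```text
4.15 0.011272820505640544 20.169093310832977 [-3.75050982 -1.22999334 -0.83762928] [-0.08290463  0.00142568  0.19848864]
10 36
0,0.0012,-0.0063,0,0,0, 0,0.0025,-0.0126,0,0,0, 0,0.0040,-0.0189,0,0,0, 0,0.0056,-0.0251,0,0,0, 0,0.0074,-0.0313,0,0,0, 0,0.0093,-0.0374,0,0,0, 0,0.0113,-0.0435,0,0,0, 0,0.0135,-0.0496,0,0,0, 0,0.0158,-0.0556,0,0,0, 0,0.0182,-0.0615,0,0,0, 0,0.0208,-0.0674,0,0,0, 0,0.0235,-0.0732,0,0,0, 0,0.0264,-0.0790,0,0,0, 0,0.0293,-0.0847,0,0,0, 0,0.0324,-0.0903,0,0,0, 0,0.0357,-0.0959,0,0,0, 0,0.0390,-0.1014,0,0,0, 0,0.0425,-0.1068,0,0,0, 0,0.0461,-0.1121,0,0,0, 0,0.0498,-0.1173,0,0,0, 36 62
0,0.0038,-0.0052,0,0,0, 0,0.0078,-0.0102,0,0,0, 0,0.0119,-0.0152,0,0,0, 0,0.0160,-0.0201,0,0,0, 0,0.0203,-0.0249,0,0,0, 0,0.0247,-0.0296,0,0,0, 0,0.0292,-0.0342,0,0,0, 0,0.0338,-0.0386,0,0,0, 0,0.0385,-0.0430,0,0,0, 0,0.0433,-0.0473,0,0,0, 0,0.0482,-0.0515,0,0,0, 0,0.0532,-0.0555,0,0,0, 0,0.0583,-0.0594,0,0,0, 0,0.0635,-0.0633,0,0,0, 0,0.0687,-0.0670,0,0,0, 0,0.0741,-0.0705,0,0,0, 0,0.0795,-0.0740,0,0,0, 0,0.0850,-0.0773,0,0,0, 0,0.0906,-0.0805,0,0,0, 0,0.0962,-0.0836,0,0,0, 62 88
0,0.0057,-0.0030,0,0,0, 0,0.0115,-0.0058,0,0,0, 0,0.0173,-0.0085,0,0,0, 0,0.0232,-0.0110,0,0,0, 0,0.0292,-0.0134,0,0,0, 0,0.0352,-0.0157,0,0,0, 0,0.0412,-0.0179,0,0,0, 0,0.0473,-0.0199,0,0,0, 0,0.0535,-0.0218,0,0,0, 0,0.0597,-0.0235,0,0,0, 0,0.0659,-0.0251,0,0,0, 0,0.0722,-0.0266,0,0,0, 0,0.0785,-0.0279,0,0,0, 0,0.0848,-0.0290,0,0,0, 0,0.0911,-0.0301,0,0,0, 0,0.0975,-0.0309,0,0,0, 0,0.1039,-0.0317,0,0,0, 0,0.1103,-0.0323,0,0,0, 0,0.1167,-0.0327,0,0,0, 0,0.1231,-0.0330,0,0,0,
```

Emit:
apply_moves(rows=[0,0.0012,-0.0063,0,0,0,0,0.0025,-0.0126,0,0,0,0,0.004,-0.0189,0,0,0,0,0.0056,-0.0251,0,0,0,0,0.0074,-0.0313,0,0,0,0,0.0093,-0.0374,0,0,0,0,0.0113,-0.0435,0,0,0,0,0.0135,-0.0496,0,0,0,0,0.0158,-0.0556,0,0,0,0,0.0182,-0.0615,0,0,0,0,0.0208,-0.0674,0,0,0,0,0.0235,-0.0732,0,0,0,0,0.0264,-0.079,0,0,0,0,0.0293,-0.0847,0,0,0,0,0.0324,-0.0903,0,0,0,0,0.0357,-0.0959,0,0,0,0,0.039,-0.1014,0,0,0,0,0.0425,-0.1068,0,0,0,0,0.0461,-0.1121,0,0,0,0,0.0498,-0.1173,0,0,0])

```text
t: 6.15
tool_pos: [0.4887, 0.0983, 0.2704]
tool_rot: [-2.335, -2.096, 0.009]
contact_force: [-17.3, -0.8, 10.1]
opening: 0.0111
grip_force: 20.5
```

Emit:
apply_moves(rows=[0,0.0038,-0.0052,0,0,0,0,0.0078,-0.0102,0,0,0,0,0.0119,-0.0152,0,0,0,0,0.016,-0.0201,0,0,0,0,0.0203,-0.0249,0,0,0,0,0.0247,-0.0296,0,0,0,0,0.0292,-0.0342,0,0,0,0,0.0338,-0.0386,0,0,0,0,0.0385,-0.043,0,0,0,0,0.0433,-0.0473,0,0,0,0,0.0482,-0.0515,0,0,0,0,0.0532,-0.0555,0,0,0,0,0.0583,-0.0594,0,0,0,0,0.0635,-0.0633,0,0,0,0,0.0687,-0.067,0,0,0,0,0.0741,-0.0705,0,0,0,0,0.0795,-0.074,0,0,0,0,0.085,-0.0773,0,0,0,0,0.0906,-0.0805,0,0,0,0,0.0962,-0.0836,0,0,0])

```text
t: 8.15
tool_pos: [0.5493, 0.0916, 0.3237]
tool_rot: [2.335, 2.094, 0.006]
contact_force: [-5.4, -1.6, 9.4]
opening: 0.0111
grip_force: 20.8
```

```bash
python3 - <<'E'
from h import *
o=ctrl.get_obs();f=o["contact_force"];print(o["t"],o["opening"],o["grip_force"],f@X,f@Y,f[2],U(o["tool_pos"]))
E
```

```text
8.15 0.011068758928711694 20.78742742538452 -5.210444506413887 -2.213781765887054 9.387179415901379 [0.00632653 0.00155422 0.32365787]
```

Emit:
apply_moves(rows=[0,0.0057,-0.0032,0,0,0,0,0.0115,-0.0061,0,0,0,0,0.0173,-0.009,0,0,0,0,0.0232,-0.0117,0,0,0,0,0.0292,-0.0142,0,0,0,0,0.0352,-0.0167,0,0,0,0,0.0412,-0.019,0,0,0,0,0.0473,-0.0212,0,0,0,0,0.0535,-0.0233,0,0,0,0,0.0597,-0.0252,0,0,0,0,0.0659,-0.0269,0,0,0,0,0.0722,-0.0286,0,0,0,0,0.0785,-0.03,0,0,0,0,0.0848,-0.0313,0,0,0,0,0.0911,-0.0326,0,0,0,0,0.0975,-0.0335,0,0,0])

```text
t: 9.75
tool_pos: [0.6066, 0.0853, 0.3394]
tool_rot: [2.338, 2.096, 0.0]
contact_force: [-0.2, -3.1, 5.5]
opening: 0.0111
grip_force: 21.4
```

```bash
cat > s.py <<'E'
from h import *
o=ctrl.get_obs();f=o["contact_force"];p=U(o["tool_pos"]);r=np.array([p[0]-.085,p[2]-.054-.115]);th=np.arctan2(r[1],-r[0])
print(o["t"],round(o["opening"],4),"grip",round(o["grip_force"],1),"fx,fy,fz",(f@X).round(1),(f@Y).round(1),f[2].round(1),p.round(4),"rad",np.hypot(*r).round(4),"th",np.degrees(th).round(1),"Fopen",(f@X*np.sin(th)+f[2]*np.cos(th)).round(2))
E
python3 s.py; python3 - <<'E'
from h import *
for a,b,n in((83,98,15),):
  A=np.radians(a)
  for i in range(1,n+1):
    t=np.radians(a+(b-a)*i/n); print(f"0,{.17*(np.cos(A)-np.cos(t))/.6:.4f},{-.17*(np.sin(t)-np.sin(A))/.6:.4f},0,0,0",end=", ")
E
```

```text
9.75 0.0111 grip 21.4 fx,fy,fz 0.1 -3.1 5.5 [0.0639 0.0016 0.3394] rad 0.1717 th 83.0 Fopen 0.82
0,0.0049,-0.0006,0,0,0, 0,0.0098,-0.0010,0,0,0, 0,0.0148,-0.0014,0,0,0, 0,0.0197,-0.0017,0,0,0, 0,0.0246,-0.0019,0,0,0, 0,0.0296,-0.0021,0,0,0, 0,0.0345,-0.0021,0,0,0, 0,0.0395,-0.0021,0,0,0, 0,0.0444,-0.0019,0,0,0, 0,0.0494,-0.0017,0,0,0, 0,0.0543,-0.0014,0,0,0, 0,0.0592,-0.0010,0,0,0, 0,0.0641,-0.0006,0,0,0, 0,0.0691,-0.0000,0,0,0, 0,0.0740,0.0006,0,0,0,
```

Emit:
apply_moves(rows=[0,0.0049,-0.0006,0,0,0,0,0.0098,-0.001,0,0,0,0,0.0148,-0.0014,0,0,0,0,0.0197,-0.0017,0,0,0,0,0.0246,-0.0019,0,0,0,0,0.0296,-0.0021,0,0,0,0,0.0345,-0.0021,0,0,0,0,0.0395,-0.0021,0,0,0,0,0.0444,-0.0019,0,0,0,0,0.0494,-0.0017,0,0,0,0,0.0543,-0.0014,0,0,0,0,0.0592,-0.001,0,0,0,0,0.0641,-0.0006,0,0,0,0,0.0691,0,0,0,0,0,0.074,0.0006,0,0,0])

```text
t: 11.25
tool_pos: [0.6503, 0.0805, 0.3377]
tool_rot: [2.339, 2.097, -0.002]
contact_force: [1.6, -5.9, 2.1]
opening: 0.0111
grip_force: 21.7
```

```bash
python3 s.py
```

```text
11.25 0.0111 grip 21.7 fx,fy,fz 2.3 -5.7 2.1 [0.1079 0.0017 0.3377] rad 0.1703 th 97.7 Fopen 1.98
```

Emit:
apply_moves(rows=[-0.0003,0.0025,0.0003,0,0,0,-0.0006,0.0049,0.0007,0,0,0,-0.0009,0.0074,0.0011,0,0,0,-0.0012,0.0098,0.0016,0,0,0,-0.0015,0.0122,0.002,0,0,0,-0.0018,0.0147,0.0025,0,0,0,-0.002,0.0171,0.003,0,0,0,-0.002,0.0195,0.0035,0,0,0,-0.002,0.0219,0.004,0,0,0,-0.002,0.0243,0.0045,0,0,0])

```text
t: 12.25
tool_pos: [0.6645, 0.0787, 0.3355]
tool_rot: [-2.337, -2.098, -0.0]
contact_force: [1.3, 4.3, -4.6]
opening: 0.0116
grip_force: 21.1
```

```bash
python3 s.py
```

```text
12.25 0.0116 grip 21.1 fx,fy,fz 0.8 4.4 -4.6 [0.1222 0.0015 0.3355] rad 0.1706 th 102.6 Fopen 1.83
```

Emit:
apply_moves(rows=[0.0002,0.0012,0.0005,0,0,0,0.0004,0.0024,0.001,0,0,0,0.0006,0.0036,0.0015,0,0,0,0.0008,0.0048,0.0019,0,0,0,0.0008,0.0048,0.0019,0,0,0])

```text
t: 12.75
tool_pos: [0.6676, 0.0784, 0.3349]
tool_rot: [2.338, 2.098, 0.001]
contact_force: [1.4, 3.8, -5.0]
opening: 0.0109
grip_force: 21.0
```

```bash
python3 s.py
```

```text
12.75 0.0109 grip 21.0 fx,fy,fz 0.9 3.9 -5.0 [0.1254 0.0015 0.3349] rad 0.1707 th 103.7 Fopen 2.08
```

Emit:
apply_moves(rows=[0,0.0012,0.0005,0,0,0,0,0.0024,0.001,0,0,0,0,0.0036,0.0015,0,0,0,0,0.0048,0.002,0,0,0,0,0.0048,0.002,0,0,0])

```text
t: 13.25
tool_pos: [0.6706, 0.078, 0.3342]
tool_rot: [2.338, 2.097, 0.002]
contact_force: [1.7, 5.4, -4.5]
opening: 0.0111
grip_force: 21.0
```

```bash
python3 s.py
```

```text
13.25 0.0111 grip 21.0 fx,fy,fz 1.1 5.5 -4.5 [0.1284 0.0015 0.3342] rad 0.1708 th 104.7 Fopen 2.19
```

Emit:
apply_moves(rows=[-0.0005,0.0012,0.0006,0,0,0,-0.001,0.0024,0.0011,0,0,0,-0.001,0.0033,0.0016,0,0,0,-0.001,0.0033,0.0016,0,0,0])

```text
t: 13.65
tool_pos: [0.6727, 0.0777, 0.3337]
tool_rot: [2.337, 2.098, 0.004]
contact_force: [2.3, 5.8, -2.2]
opening: 0.0109
grip_force: 21.1
```

```bash
python3 s.py
```

```text
13.65 0.0109 grip 21.1 fx,fy,fz 1.6 6.0 -2.2 [0.1305 0.0014 0.3337] rad 0.1709 th 105.4 Fopen 2.15
```

Emit:
apply_moves(rows=[0.001,0.001,0.0005,0,0,0,0.0015,0.002,0.0009,0,0,0,0.002,0.003,0.0013,0,0,0,0.002,0.003,0.0013,0,0,0])

```text
t: 14.05
tool_pos: [0.6747, 0.0776, 0.3331]
tool_rot: [2.337, 2.096, 0.002]
contact_force: [3.0, 2.2, 0.2]
opening: 0.0112
grip_force: 21.3
```

```bash
python3 s.py
```

```text
14.05 0.0112 grip 21.3 fx,fy,fz 2.8 2.5 0.2 [0.1325 0.0016 0.3331] rad 0.1708 th 106.1 Fopen 2.59
```

Emit:
apply_moves(rows=[0,0.001,0.0002,0,0,0,0,0.002,0.0005,0,0,0,0,0.003,0.0008,0,0,0,0,0.003,0.0008,0,0,0])

```text
t: 14.45
tool_pos: [0.6764, 0.0774, 0.3325]
tool_rot: [2.337, 2.096, 0.002]
contact_force: [2.5, 0.5, 3.4]
opening: 0.0113
grip_force: 21.6
```

```bash
python3 s.py
```

```text
14.45 0.0113 grip 21.6 fx,fy,fz 2.4 0.7 3.4 [0.1342 0.0016 0.3325] rad 0.1707 th 106.8 Fopen 1.34
```

Emit:
apply_moves(rows=[0,0.001,0,0,0,0,0,0.002,0.0002,0,0,0,0,0.002,0.0002,0,0,0])

```text
t: 14.75
tool_pos: [0.6773, 0.0774, 0.3321]
tool_rot: [2.338, 2.097, -0.0]
contact_force: [1.6, -0.0, 5.9]
opening: 0.0109
grip_force: 21.8
```

```bash
python3 s.py
```

```text
14.75 0.0109 grip 21.8 fx,fy,fz 1.6 0.2 5.9 [0.1351 0.0016 0.3321] rad 0.1706 th 107.1 Fopen -0.19
```

Emit:
apply_moves(rows=[0,0.0008,-0.0008,0,0,0,0,0.0015,-0.001,0,0,0,0,0.0015,-0.001,0,0,0])

```text
t: 15.05
tool_pos: [0.6776, 0.0773, 0.3321]
tool_rot: [2.339, 2.098, -0.003]
contact_force: [-2.9, -0.8, 5.7]
opening: 0.0111
grip_force: 21.8
```

```bash
python3 s.py
```

```text
15.05 0.0111 grip 21.8 fx,fy,fz -2.8 -1.1 5.7 [0.1354 0.0016 0.3321] rad 0.1707 th 107.2 Fopen -4.38
```

The force has reversed at about 107°, which matches the stop predicted from the depth image. I ease the push off and release.

Emit:
apply_moves(rows=[0,-0.0008,0,0,0,0,0,-0.0008,0,0,0,0])

```text
t: 15.25
tool_pos: [0.6774, 0.0774, 0.3321]
tool_rot: [2.338, 2.097, -0.001]
contact_force: [-1.2, -0.6, 4.7]
opening: 0.0115
grip_force: 21.8
```

```bash
python3 s.py
```

```text
15.25 0.0115 grip 21.8 fx,fy,fz -1.1 -0.8 4.7 [0.1352 0.0016 0.3321] rad 0.1707 th 107.1 Fopen -2.45
```

Emit:
apply_moves(rows=[0,0,0,0,0,0,0,0,0,0,0,0,0,0,0,0,0,0,0,0,0,0,0,0], grip=0.45)

```text
t: 15.65
tool_pos: [0.6774, 0.0778, 0.3312]
tool_rot: [-2.338, -2.098, 0.001]
contact_force: [-0.2, 0.2, -0.1]
opening: 0.0384
grip_force: 0.0
```

Emit:
apply_moves(rows=[0,0,-0.02,0,0,0,0,0,-0.05,0,0,0,0,0,-0.1,0,0,0,0,0,-0.12,0,0,0,0,0,-0.12,0,0,0])

```text
t: 16.15
tool_pos: [0.6784, 0.0777, 0.4091]
tool_rot: [2.334, 2.094, 0.009]
contact_force: [-0.7, -0.2, -0.1]
opening: 0.0384
grip_force: 0.0
```

```bash
python3 - <<'E'
from h import *
o=ctrl.get_obs();print(o["t"],o["opening"],o["contact_force"],U(o["tool_pos"]))
p,d=ctrl.get_image("side");np.savez("side1.npz",p=p,d=d);cv2.imwrite("pics/d.png",p[100:340,210:450].repeat(2,0).repeat(2,1))
# vial relative targets: retreat to above the vial at z=.20
V=np.array([.4815,-.217,0])
print("to over vial",row(V+[0,0,.30],o["tool_pos"],o["tool_rot"]))
E
```

```text
16.15 0.0383510528021007 [-0.7282587  -0.22054927 -0.13488108] [0.13612844 0.00205999 0.4090831 ]
to over vial [-5.239e-01 -2.745e-01  1.794e-01  5.200e-03 -3.000e-04  1.500e-03]
```

View pics/d.png

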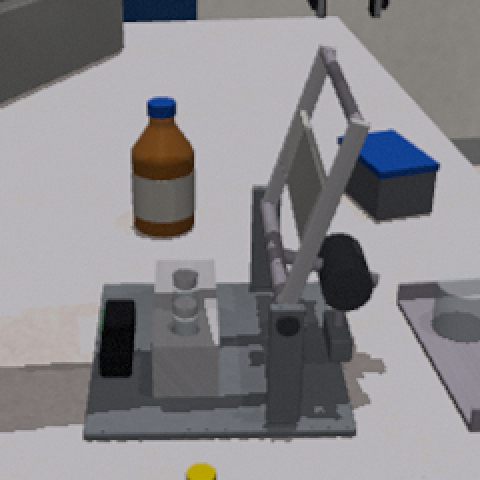

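The side view shows the cover resting open on its stop. Two caps stand in the block, at crop positions (185,278) and (185,310). I go over the vial and look from the top.

Emit:
apply_moves(rows=[-0.524,-0.2745,0,0.005,0,0.0015,-0.524,-0.2745,0,0.005,0,0.0015,-0.524,-0.2745,0,0.005,0,0.0015,-0.524,-0.2745,0,0.005,0,0.0015,-0.524,-0.2745,0.06,0.005,0,0.0015,-0.524,-0.2745,0.12,0.005,0,0.0015,-0.524,-0.2745,0.18,0.005,0,0.0015,-0.524,-0.2745,0.18,0.005,0,0.0015,-0.524,-0.2745,0.18,0.005,0,0.0015,-0.524,-0.2745,0.18,0.005,0,0.0015,-0.524,-0.2745,0.18,0.005,0,0.0015], grip=0.6)

```text
t: 17.3
tool_pos: [0.4806, -0.2168, 0.2971]
tool_rot: [-2.337, -2.093, 0.007]
contact_force: [-0.0, -0.3, 0.5]
opening: 0.0514
grip_force: 0.0
```

```bash
python3 - <<'E'
from h import *
o=ctrl.get_obs();print(o["t"],o["opening"],U(o["tool_pos"]),o["tool_pos"])
print("down",row(np.array([.4815,-.217,.121]),o["tool_pos"],o["tool_rot"]))
p,d=ctrl.get_image("top");np.savez("top1.npz",p=p,d=d);K=U(cloud("top",d))
for y in(-.05,0,.05):
    m=(np.hypot(K[...,0],K[...,1]-y)<.009); q=K[m]
    m2=(np.hypot(K[...,0],K[...,1]-y)<.016)&(K[...,2]>.085)&(K[...,2]<.11);P=K[m2][:,:2].astype(np.float32)
    print(y,proj("top",W(0,y,.065)),proj("top",W(0,y,.095)),proj("side",W(0,y,.095)),"z",np.percentile(q[:,2],[10,50,90]).round(4),len(P),cv2.minEnclosingCircle(P) if len(P)else 0,P.mean(0) if len(P) else 0)
c=np.clip(cv2.resize(p[170:320,240:390],(600,600)).astype(int)*2,0,255);cv2.imwrite("pics/e.png",c)
E
```

```text
17.3 0.05139374911214018 [-0.02791719 -0.31247873  0.29713523] [ 0.48059708 -0.2167748   0.29713523]
down [ 0.      0.0032  0.2935 -0.0037  0.0005  0.0004]
-0.05 [334.00534769 255.31320995] [334.48342851 253.54305566] [302.45747182 250.09443065] z [0.0909 0.0932 0.0953] 103 ((0.0003529393579810858, -0.050042685121297836), 0.011218870989978313) [-0.00039521 -0.04980999]
0 [309.26002604 252.35534736] [308.91771356 250.48864309] [302.37374119 236.38303277] z [0.0917 0.0936 0.0952] 103 ((0.00026294123381376266, -9.199773194268346e-05), 0.01119914185255766) [ 5.2833886e-05 -1.2031879e-04]
0.05 [284.55434785 249.40222343] [283.39431251 247.43928589] [302.2973966  223.88114456] z [0.0185 0.0204 0.0224] 0 0 0[ WARN:0@1.587] global loadsave.cpp:1063 imwrite_ Unsupported depth image for selected encoder is fallbacked to CV_8U.
```

View pics/e.png

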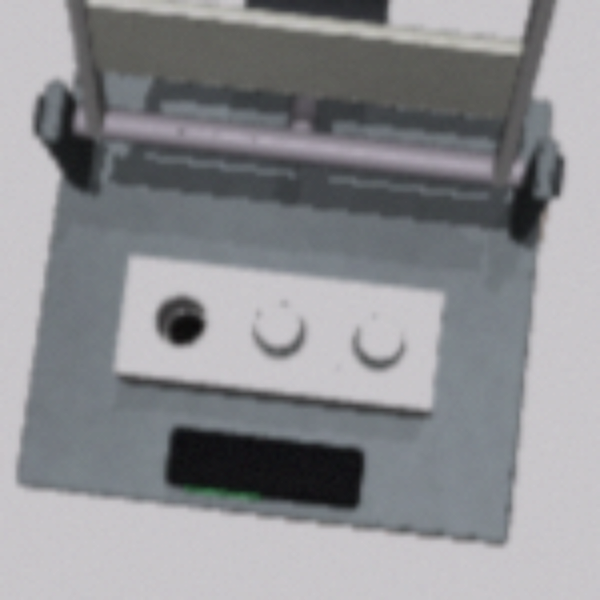

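The empty well is at unit y = +50, crop position (182,322). The loaded caps lie within 0.3 mm of the expected wells, so the frame is good. Next I grasp the vial.

Emit:
apply_moves(rows=[0.0015,0.002,0.08,-0.004,0,0,0.0015,0.002,0.16,-0.004,0,0,0.0015,0.002,0.22,-0.004,0,0,0.0015,0.002,0.26,-0.004,0,0,0.0015,0.002,0.285,-0.004,0,0,0.0015,0.002,0.295,-0.004,0,0,0.0015,0.002,0.295,-0.004,0,0,0.0015,0.002,0.295,-0.004,0,0])

```text
t: 18.15
tool_pos: [0.4811, -0.2168, 0.121]
tool_rot: [2.339, 2.094, -0.0]
contact_force: [-0.4, 0.0, -0.4]
opening: 0.0513
grip_force: 0.0
```

```bash
python3 - <<'E'
from h import *
o=ctrl.get_obs();print(o["t"],o["tool_pos"],o["contact_force"],row(np.array([.4818,-.216,.120]),o["tool_pos"],o["tool_rot"]))
p,d=ctrl.get_image("side");cv2.imwrite("pics/f.png",cv2.resize(p[300:420,220:380],None,fx=5,fy=5))
E
```

```text
18.15 [ 0.48108419 -0.21680457  0.12097948] [-0.3957524   0.04828824 -0.40678211] [0.0015 0.001  0.0016 0.0012 0.0012 0.0002]
```

View pics/f.png

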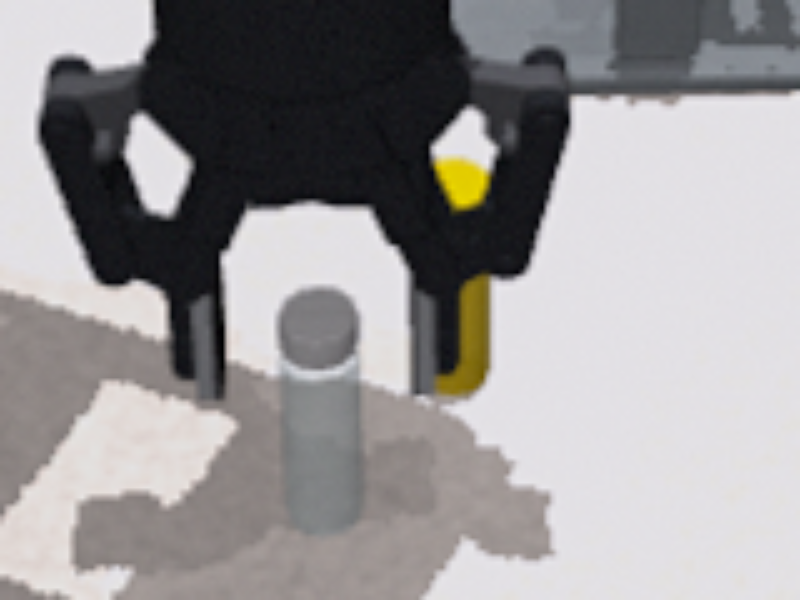

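The vial stands centred between the pads, at crop x 319 against a pad midpoint of about 316, and the yellow vial is clear behind. I close on it.

Emit:
apply_moves(rows=[0.0015,0.001,0.001,0,0,0,0.0015,0.001,0.001,0,0,0,0.0015,0.001,0.001,0,0,0,0.0015,0.001,0.001,0,0,0,0.0015,0.001,0.001,0,0,0,0.0015,0.001,0.001,0,0,0], grip=0, grip_force=25)

```text
t: 18.8
tool_pos: [0.481, -0.2158, 0.1194]
tool_rot: [2.34, 2.094, -0.001]
contact_force: [0.2, 0.6, 5.8]
opening: 0.0219
grip_force: 24.6
```

Emit:
apply_moves(rows=[0,0,-0.04,0,0,0,0,0,-0.1,0,0,0,0,0,-0.16,0,0,0,0,0,-0.2,0,0,0,0,0,-0.2,0,0,0,0,0,-0.2,0,0,0])

```text
t: 19.4
tool_pos: [0.4804, -0.2153, 0.2378]
tool_rot: [-2.34, -2.094, 0.002]
contact_force: [0.2, 0.2, -0.7]
opening: 0.0217
grip_force: 24.6
```

```bash
python3 - <<'E'
from h import *
o=ctrl.get_obs();print(o["t"],o["tool_pos"],o["opening"],o["grip_force"],o["contact_force"])
p,d=ctrl.get_image("side");cv2.imwrite("pics/g.png",cv2.resize(p[210:370,200:400],None,fx=4,fy=4)); 
print(row(W(0,.05,.24),o["tool_pos"],o["tool_rot"]))
E
```

```text
19.4 [ 0.48042216 -0.21528721  0.23782667] 0.02165201636463732 24.634838551282883 [ 0.15955077  0.15836827 -0.729036  ]
[ 6.017e-01  4.700e-02 -3.900e-03 -9.000e-04  2.000e-04 -1.000e-04]
```

View pics/g.png

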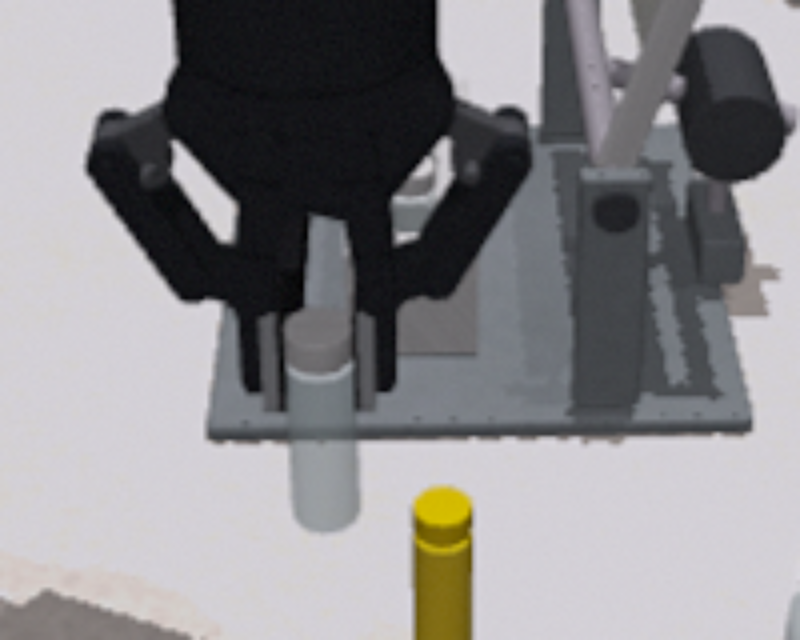

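The vial is held upright. I carry it over the empty well.

Emit:
apply_moves(rows=[0.08,0.006,-0.004,0,0,0,0.16,0.013,-0.004,0,0,0,0.24,0.019,-0.004,0,0,0,0.32,0.025,-0.004,0,0,0,0.4,0.031,-0.004,0,0,0,0.48,0.038,-0.004,0,0,0,0.54,0.043,-0.004,0,0,0,0.58,0.046,-0.004,0,0,0,0.602,0.047,-0.004,0,0,0,0.602,0.047,-0.004,0,0,0,0.602,0.047,-0.004,0,0,0,0.602,0.047,-0.004,0,0,0])

```text
t: 20.65
tool_pos: [0.5484, 0.1392, 0.2402]
tool_rot: [-2.342, -2.093, 0.003]
contact_force: [0.5, 0.6, -0.3]
opening: 0.0217
grip_force: 24.6
```

```bash
python3 - <<'E'
from h import *
o=ctrl.get_obs();print(o["t"],U(o["tool_pos"]).round(4),o["opening"],o["contact_force"],row(W(0,.05,.24),o["tool_pos"],o["tool_rot"]))
p,d=ctrl.get_image("side");np.savez("side2.npz",p=p,d=d);K=U(cloud("side",d))
D=np.load("side1.npz");K1=U(cloud("side",D["d"]))
def cap(K,x,y,z,n):
    m=(np.hypot(K[...,0]-x,K[...,1]-y)<.016)&(abs(K[...,2]-z)<.005);q=K[m];print(n,len(q),q.mean(0).round(4) if len(q) else "")
cap(K1,0,0,.093,"c0");cap(K1,0,-.05,.093,"c-50");cap(K,0,.05,.194,"held cap")
for z in np.arange(.12,.2,.01):
    m=(np.hypot(K[...,0],K[...,1]-.05)<.017)&(abs(K[...,2]-z)<.005);q=K[m]
    if len(q):print(z.round(3),len(q),q.mean(0).round(4),q[:,0].min().round(4),q[:,0].max().round(4))
cv2.imwrite("pics/i.png",cv2.resize(p[130:280,240:400],None,fx=5,fy=5)[:600])
E
```

```text
20.65 [2.000e-04 4.880e-02 2.402e-01] 0.021720152845254366 [ 0.54577229  0.60986254 -0.32110611] [ 0.0019 -0.0003  0.0003 -0.0012  0.0007 -0.001 ]
c0 82 [-0.0015 -0.0029  0.0927]
c-50 97 [-0.0008 -0.0527  0.0927]
held cap 86 [-0.0002  0.0439  0.1948]
0.12 14 [-0.0003  0.0404  0.1236] -0.0119 0.0093
0.13 56 [-0.0014  0.0403  0.1298] -0.0119 0.0094
0.14 58 [-0.001   0.0399  0.1401] -0.0117 0.0094
0.15 57 [-0.0006  0.0403  0.1504] -0.0116 0.0095
0.16 56 [-0.0011  0.0404  0.1603] -0.0114 0.0096
0.17 64 [-0.0005  0.0403  0.1702] -0.013 0.0133
0.18 66 [-1.000e-04  4.020e-02  1.804e-01] -0.0111 0.0114
0.19 62 [0.0003 0.041  0.1901] -0.0146 0.0133
0.2 62 [0.0006 0.0455 0.1974] -0.0125 0.0152
```

View pics/i.png

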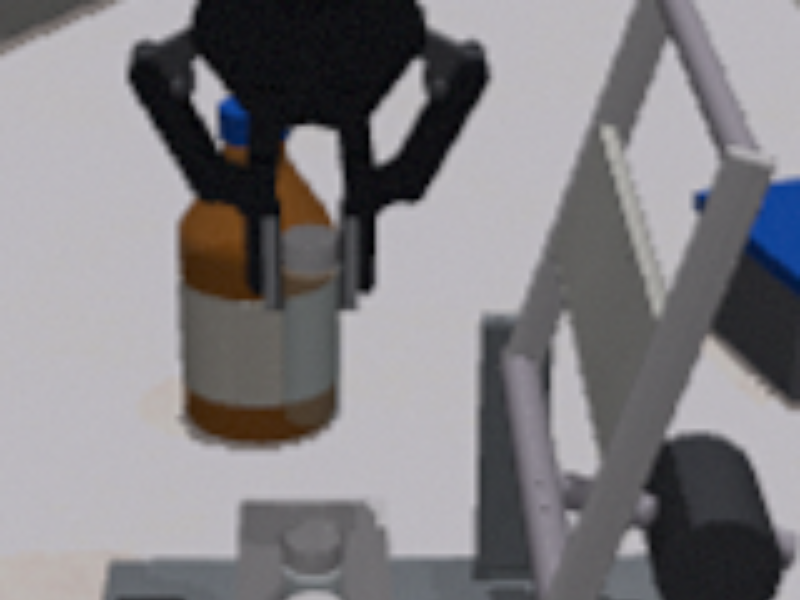

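The vial hangs plumb over the well, 1.2 mm short in y. I correct that and descend to just above the mouth.

Emit:
apply_moves(rows=[0.002,0,0.02,-0.001,0.0005,-0.001,0.002,0,0.04,-0.001,0.0005,-0.001,0.002,0,0.06,-0.001,0.0005,-0.001,0.002,0,0.075,-0.001,0.0005,-0.001,0.002,0,0.082,-0.001,0.0005,-0.001,0.002,0,0.082,-0.001,0.0005,-0.001,0.002,0,0.082,-0.001,0.0005,-0.001,0.002,0,0.082,-0.001,0.0005,-0.001])

```text
t: 21.5
tool_pos: [0.5491, 0.1417, 0.1922]
tool_rot: [2.339, 2.096, 0.003]
contact_force: [0.5, 0.5, 0.2]
opening: 0.0219
grip_force: 24.6
```

```bash
python3 - <<'E'
from h import *
o=ctrl.get_obs();f=o["contact_force"];print(o["t"],U(o["tool_pos"]).round(4),f@X,f@Y,f[2],row(W(0,.05,.189),o["tool_pos"],o["tool_rot"]))
E
```

```text
21.5 [0.0006 0.0514 0.1922] 0.4441192485641414 0.5970569306032989 0.2039620964162253 [-0.0023 -0.001   0.0054  0.0011 -0.0004  0.001 ]
```

Emit:
apply_moves(rows=[-0.0015,-0.0005,0.004,0.001,0,0.001,-0.0015,-0.0005,0.004,0.001,0,0.001,-0.0015,-0.0005,0.004,0.001,0,0.001,-0.0015,-0.0005,0.004,0.001,0,0.001,-0.0015,-0.0005,0.004,0.001,0,0.001])

```text
t: 22.0
tool_pos: [0.5483, 0.1408, 0.1892]
tool_rot: [-2.34, -2.094, 0.001]
contact_force: [0.3, -0.0, -0.8]
opening: 0.0215
grip_force: 24.6
```

```bash
cat > v.py <<'E'
from h import *
o=ctrl.get_obs();f=o["contact_force"];print(o["t"],U(o["tool_pos"]).round(4),"F",(f@X).round(2),(f@Y).round(2),f[2].round(2),o["wrist_torque"].round(2),o["opening"].round(4))
p,d=ctrl.get_image("side");K=U(cloud("side",d))
for z in (.08,.1,.12,.15):
    m=(np.hypot(K[...,0],K[...,1]-.05)<.017)&(abs(K[...,2]-z)<.006);q=K[m]
    if len(q):print(z,len(q),q.mean(0).round(4),q[:,0].min().round(4),q[:,0].max().round(4))
E
python3 v.py
```

```text
Traceback (most recent call last):
  File "v.py", line 2, in <module>
    o=ctrl.get_obs();f=o["contact_force"];print(o["t"],U(o["tool_pos"]).round(4),"F",(f@X).round(2),(f@Y).round(2),f[2].round(2),o["wrist_torque"].round(2),o["opening"].round(4))
                                                                                                                                                            ^^^^^^^^^^^^^^^^^^
AttributeError: 'float' object has no attribute 'round'
```

Emit:
apply_moves(rows=[-0.0005,0,0.002,0,0,0,-0.0005,0,0.004,0,0,0,-0.0005,0,0.006,0,0,0,-0.0005,0,0.008,0,0,0,-0.0005,0,0.01,0,0,0,-0.0005,0,0.012,0,0,0,-0.0005,0,0.014,0,0,0,-0.0005,0,0.016,0,0,0])

```text
t: 22.8
tool_pos: [0.5483, 0.1405, 0.1794]
tool_rot: [-2.34, -2.094, 0.001]
contact_force: [0.4, -0.1, 0.0]
opening: 0.0218
grip_force: 24.6
```

```bash
sed -i 's/,o\["opening"\].round(4)//' v.py; python3 v.py
```

```text
22.8 [-1.000e-04  5.010e-02  1.794e-01] F 0.43 -0.09 0.03 [-0.02  0.01  0.04]
0.08 51 [-0.0001  0.0417  0.0812] -0.0107 0.0092
0.1 64 [-0.001   0.0418  0.1002] -0.0124 0.0093
0.12 74 [0.0007 0.0418 0.12  ] -0.0138 0.0132
0.15 14 [0.0006 0.0462 0.1471] -0.0154 0.0133
```

The foot is 5 mm into the well with no contact force. I continue down.

Emit:
apply_moves(rows=[0,0,0.004,0,0,0,0,0,0.008,0,0,0,0,0,0.012,0,0,0,0,0,0.016,0,0,0,0,0,0.02,0,0,0,0,0,0.024,0,0,0])

```text
t: 23.45
tool_pos: [0.5482, 0.1405, 0.1648]
tool_rot: [-2.34, -2.094, 0.001]
contact_force: [1.0, -0.6, 0.1]
opening: 0.0216
grip_force: 24.6
```

Emit:
apply_moves(rows=[0,0,0.004,0,0,0,0,0,0.008,0,0,0,0,0,0.012,0,0,0,0,0,0.016,0,0,0,0,0,0.02,0,0,0,0,0,0.024,0,0,0,0,0,0.028,0,0,0,0,0,0.031,0,0,0,0,0,0.033,0,0,0])

```text
t: 24.35
tool_pos: [0.5482, 0.1405, 0.1451]
tool_rot: [-2.34, -2.094, 0.001]
contact_force: [-0.3, 0.2, -0.6]
opening: 0.0217
grip_force: 24.6
```

```bash
python3 v.py
```

```text
24.35 [-0.0002  0.0501  0.1451] F -0.32 0.21 -0.58 [ 0.04  0.01 -0.04]
0.08 59 [0.     0.0416 0.0808] -0.0145 0.013
0.1 98 [-0.0008  0.0443  0.1002] -0.0141 0.0131
0.12 10 [0.0068 0.0421 0.1182] -0.014 0.0132
0.15 42 [-0.0009  0.0404  0.1518] -0.0096 0.0075
```

Emit:
apply_moves(rows=[0,0,0.0015,0,0,0,0,0,0.003,0,0,0,0,0,0.0045,0,0,0,0,0,0.005,0,0,0])

```text
t: 24.8
tool_pos: [0.5482, 0.1405, 0.1422]
tool_rot: [-2.34, -2.094, 0.001]
contact_force: [-0.5, 0.6, -0.5]
opening: 0.0218
grip_force: 24.6
```

Emit:
apply_moves(rows=[0,0,0.001,0,0,0,0,0,0.0018,0,0,0,0,0,0.0018,0,0,0])

```text
t: 25.1
tool_pos: [0.5482, 0.1405, 0.1412]
tool_rot: [-2.34, -2.094, 0.001]
contact_force: [1.0, 0.6, -0.2]
opening: 0.0217
grip_force: 24.6
```

Emit:
apply_moves(rows=[0,0,0.0008,0,0,0,0,0,0.0015,0,0,0,0,0,0.0015,0,0,0])

```text
t: 25.4
tool_pos: [0.5482, 0.1405, 0.1403]
tool_rot: [-2.34, -2.094, 0.001]
contact_force: [0.1, -0.7, 0.8]
opening: 0.0214
grip_force: 24.6
```

Emit:
apply_moves(rows=[0,0,0.0008,0,0,0,0,0,0.0012,0,0,0,0,0,0.0012,0,0,0])

```text
t: 25.7
tool_pos: [0.5482, 0.1405, 0.1395]
tool_rot: [-2.34, -2.094, 0.001]
contact_force: [-0.0, -1.0, -1.7]
opening: 0.0217
grip_force: 24.6
```

Emit:
apply_moves(rows=[0,0,0.0006,0,0,0,0,0,0.0012,0,0,0,0,0,0.0012,0,0,0])

```text
t: 26.0
tool_pos: [0.5484, 0.1405, 0.1394]
tool_rot: [-2.34, -2.094, 0.001]
contact_force: [-1.5, -0.4, 3.0]
opening: 0.0215
grip_force: 25.0
```

```bash
cat > t.py <<'E'
from h import *
o=ctrl.get_obs();print(o["t"],U(o["tool_pos"]).round(4),o["contact_force"].round(2))
p,d=ctrl.get_image("side");np.savez("side3.npz",p=p,d=d);K=U(cloud("side",d))
for y in(.05,0,-.05):
    m=(np.hypot(K[...,0],K[...,1]-y)<.007)&(K[...,2]>.07)&(K[...,2]<.12);q=K[m][:,2];print(y,len(q),np.percentile(q,[50,75,90,97]).round(4) if len(q) else "")
E
python3 t.py
```

```text
26.0 [-0.      0.0501  0.1394] [-1.49 -0.39  3.05]
0.05 19 [0.0961 0.0969 0.0972 0.098 ]
0 21 [0.0946 0.0948 0.095  0.0955]
-0.05 30 [0.094  0.0945 0.0949 0.0954]
```

The vial has bottomed out gently: fz is 3 N and its top is at 97 mm, as expected on the pad. I release and retreat.

Emit:
apply_moves(rows=[0,0,0,0,0,0,0,0,0,0,0,0,0,0,0,0,0,0,0,0,0,0,0,0,0,0,0,0,0,0], grip=0.45)

```text
t: 26.55
tool_pos: [0.5482, 0.1405, 0.1387]
tool_rot: [-2.34, -2.094, 0.001]
contact_force: [1.0, -0.1, 0.3]
opening: 0.0383
grip_force: 0.0
```

Emit:
apply_moves(rows=[0,0,-0.02,0,0,0,0,0,-0.06,0,0,0,0,0,-0.12,0,0,0,0,0,-0.2,0,0,0,0,-0.06,-0.25,0,0,0,0,-0.14,-0.25,0,0,0,0,-0.22,-0.25,0,0,0,0,-0.22,-0.25,0,0,0,0,-0.22,-0.25,0,0,0])

```text
t: 27.45
tool_pos: [0.4166, 0.1552, 0.2901]
tool_rot: [2.34, 2.096, 0.003]
contact_force: [0.2, 0.2, 0.5]
opening: 0.0384
grip_force: 0.0
```

```bash
python3 t.py; python3 - <<'E'
from h import *
p=np.load("side3.npz")["p"];cv2.imwrite("pics/j.png",cv2.resize(p[110:420,200:500],(600,600)))
E
```

```text
27.45 [-0.1326  0.0501  0.2901] [0.25 0.17 0.52]
0.05 17 [0.0961 0.0964 0.0968 0.0971]
0 19 [0.0935 0.0941 0.095  0.0957]
-0.05 27 [0.0941 0.0945 0.0955 0.0957]
```

View pics/j.png

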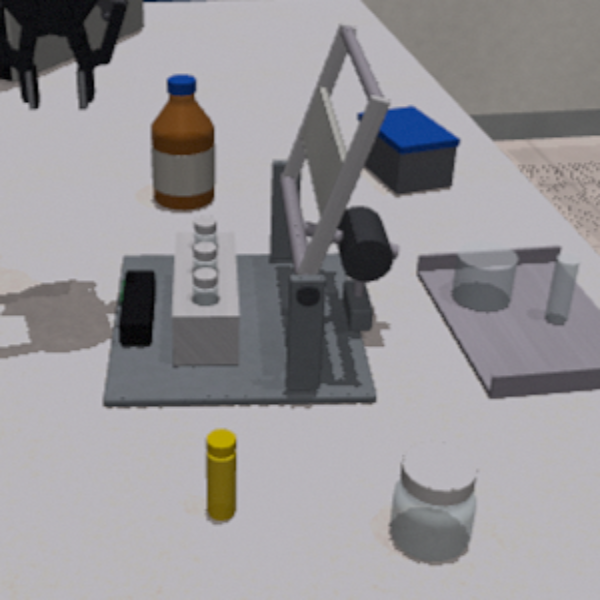

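All three vials stand in a row in the block (caps at crop x≈205, y 225–275). The cover rests open on its stop, the arm is clear, and nothing else has moved.

```bash
python3 -c "
from station import ctrl
print(ctrl.finish_job())"
```

```text
the job is handed in; nothing more can be done
None
```

The cover rests open on its stop at about 107°, the vial stands home on the pad in the empty well (unit y = +50 mm) after a push of about 3 N, nothing else was moved, and the job was handed in at about 27.5 s.

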